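# Rinse cup onto the drying post

### The arm

A 7-joint arm with a two-finger parallel gripper is mounted at the origin on the work surface. World frame = base frame: x ahead of the robot, y to its left, z up, the work surface at z = 0. Lengths are in m, angles in rad, forces in N, time in s.
With the tool pointing down it reaches from about 0.4 to 0.85 m from the base axis. Payload 4.5 kg.
Tool frame: the origin (TCP) lies on the centre line of the jaws, within the pads' length; the fingertips stand 22 mm ahead of it and the grasp point (between the pads) lies 3 mm ahead of it (manip.tcp_to_tips is the z of the fingertips in the tool frame, in m); z points along the fingers, y is the line along which they close (so a half turn about z gives the same grasp; the last joint's range is limited). The gripper opens to 88 mm and grips with 3 to 60 N. Pads are 18 mm wide; open, the fingers measure 123 mm over their backs; the gripper's body (75 mm by 187 mm) begins 45 mm behind the grasp point.
Start: joints at [1.333, 0.689, -0.195, 1.565, 0.157, 0.902, -0.215], TCP at [0.168, -0.602, 0.261] pointing down, gripper open.
Joint ranges: [-3.01, 3.01], [-0.46, 2.08], [-1.47, 1.51], [0.13, 2.56], [-1, 4.14], [0.04, 2.09], [-2.66, 2.66]. Speed limits (rad/s): [2.57, 2.57, 3.14, 3.14, 3.14, 3.14, 3.14].

### API

Orientations are given as a rotation vector (axis times angle).
In Python, from plant import manip, gripper_open, close_gripper, kin, optics, job, read_t, read_qpos, read_qvel, read_joint_efforts, read_position, read_ee_rot, read_ft_force, read_moment, read_finger_gap, read_finger_force gives the robot as it stands. The module is installed in compiled form; this text tells all that it offers. Calls block until the motion is done:
- manip.move_ptp(position, orientation): joint-space move of the TCP to a pose.
- manip.servo_line(position, attitude=None, max_speed=0.15, contact_N=None): straight line of the TCP; attitude=None keeps the orientation; max_speed is the mean speed in m/s. With contact_N (N) it stops when the force on the tool has changed by that much, and returns True; else False.
- manip.goto_joints(angles): joint-space move.
- gripper_open() and close_gripper(effort=None): open the fingers fully, or close them until they stop; effort is the grip in N (None keeps the last).
- manip.sleep(seconds).
- kin.ik(position, orientation): joint angles nearest the present ones, or None.
- optics.grab_frame(name): name is "scene" or "top" or "wrist"; returns the picture (384x512x3 uint8, red, green, blue); there is no depth.
- optics.get_calibration(name): a dict with "fov_y" (degrees; the focal length in pixels is half the picture's height over the tangent of half this angle, whatever the lens; pixels are square), "cx", "cy" (the principal point, pixels), "k1" (the pictures are not rectified: a ray, as slopes to the right and down, at radius r is drawn at 1 + k1 r^2 times it, then the intrinsics apply), "rvec" (rotation vector, rad) and "tvec" (3), from world to camera coordinates, as OpenCV has them; the wrist camera has in their place "tool_from_camera" (4x4, takes a point from camera to tool coordinates, whose origin is the TCP and whose axes are the flange's). Camera axes: x right, y down, z forward; pixel columns grow to the right and rows downward; lengths in m; the calibration is good to about 2 mm. A picture is of the moment at which its call begins: read the wrist's pose just before it. get_calibration takes no time and is no camera call.
A pose or a line that the arm cannot do raises manip.MotionError and nothing moves.
- job.close_job(): hands the job in; it is judged then, once.
Readings, each from a call of its own:
- read_t(): time.
- read_qpos(): joint angles.
- read_qvel(): joint speeds.
- read_joint_efforts(): joint torques, N m.
- read_position(): TCP position.
- read_ee_rot(): TCP orientation.
- read_ft_force(): force on the tool from outside, world axes, zero at the start.
- read_moment(): the same for the moment, N m.
- read_finger_gap(): finger opening in m.
- read_finger_force(): force on a finger pad.
Only numpy, scipy, OpenCV 4.12 (cv2) and the standard library are available. Lean on these libraries where they do the work, as an engineer would, in place of code of your own. Each camera call takes 0.05 s, during which the arm holds its last target. There are 200 camera calls.

### The job

In the frame gilder's workshop, take the steel rinse cup that lies on its side, draining, on the little sloping rod rest and put it upside down over the free drying post, lowering it gently (not dropping it) until its rim sits fully down on the post's foot, and let go. The other post already carries a cup: leave that one where it is.

Things in the scene. Friction and masses are not known exactly. Their poses are not given: they have to be found in the camera images.
- cup_mid (a point): Steel rinse cup to move: straight cylinder, 52 mm outside diameter, 80 mm long, wall 2.5 mm, bottom 4 mm, about 0.11 kg. The point is its centre, 66 mm above the table at the start. Its +x runs along the axis out of the open mouth (rim at +40 mm, closed bottom at -40 mm). It starts on its side, mouth 25 degrees downhill and pointing left to half left of straight ahead; flanks free.
- rest: Fixed rest under the cup at the start: two parallel dark rods, 10 mm thick and 30 mm apart, on a wooden board 40 mm wide that slopes down 25 degrees to a small stop at the cup's rim; all of it lies under the cup, on a foot 90 x 50 x 8 mm. Origin at the middle of the foot's underside; z up, x the way the cup's mouth points, seen from above.
- post_seat (a point): Free drying post, fixed: upright round wooden dowel, 16 mm thick, tip tapered, amid a wooden foot 110 x 110 x 12 mm with a cross of 4 mm ribs. The point is on the dowel's axis at the ribs' top, 16 mm above the table, where the rim rests; z up. Dowel tip 60 mm above it. Cup inside 47 mm wide, 76 mm deep: 15 mm to spare all round. Seated, the cup's centre is 40 mm above the point.
- cup2_mid (a point): Centre of a second, identical loose steel cup that already stands upside down on a second, identical post, at least 160 mm from the free one; to be left alone. Either post may be the left one. Same axes as the first cup: its +x points down.
Things that resemble listed ones, but are neither listed nor needed, are in the scene too. What is shaped like the part that bears cup2_mid but purple or red is not meant. Leave any yellow look-alike of the part that bears cup_mid alone.

How it is judged:
By the outcome, as a careful person would: the job done as asked, in the order asked, and still so for the second after the job is handed in, with the robot touching nothing.
It also fails if it takes over 54 s, if anything falls off the work surface, if the arm or the gripper's body presses on something with over 40 N, if the wrist force passes 120 N, or if a joint passes its speed limit or range.

## Working session

There is one attempt and no reset: what is moved stays moved. The work goes in short steps, each a Python script; the robot and the scene stay as the last script left them, time stands still between calls to the robot, and variables do not carry over. Pictures are saved under pics/ and viewed, at most 10 in all, crops included, and the job is handed in when it is done.

```bash
mkdir -p pics
python3 - <<'E'
from plant import *
import cv2,numpy as np
for n in ("scene","top"):
    f=optics.grab_frame(n); cv2.imwrite(f"pics/{n}0.png",cv2.resize(f[:,:,::-1],None,fx=1.5,fy=1.5,interpolation=cv2.INTER_CUBIC)); np.save(f"{n}.npy",f)
    print(n,optics.get_calibration(n))
print(optics.get_calibration("wrist"),manip.tcp_to_tips,read_t(),read_ee_rot(),read_finger_gap())
E
```

```text
scene {'fov_y': 53.9601277626385, 'cx': 256.2532860284053, 'cy': 192.17361281502937, 'k1': 0.04238796141689644, 'rvec': array([ 1.40234674,  1.96696848, -0.97054741]), 'tvec': array([ 0.06199549, -0.26745983,  1.26258669])}
top {'fov_y': 42.165372599296965, 'cx': 254.1174785299645, 'cy': 194.0228412692369, 'k1': -0.09948950909607131, 'rvec': array([ 2.18509871, -2.18348397,  0.06296448]), 'tvec': array([0.13778231, 0.54535757, 1.12262277])}
{'fov_y': 64.65115427016394, 'cx': 259.0809281209406, 'cy': 186.47677672501925, 'k1': 0.0017447175963899678, 'tool_from_camera': array([[ 2.18382073e-04, -9.62641705e-01, -2.70778324e-01,
         6.83169427e-02],
       [ 9.99999955e-01,  2.65284419e-04, -1.36612789e-04,
         5.99035193e-04],
       [ 2.03342438e-04, -2.70778282e-01,  9.62641720e-01,
        -1.25005208e-01],
       [ 0.00000000e+00,  0.00000000e+00,  0.00000000e+00,
         1.00000000e+00]])} 0.022 0.1 [-3.11102366e+00 -4.25611651e-01  5.60151665e-04] 0.08814501115948344
```

View pics/scene0.png

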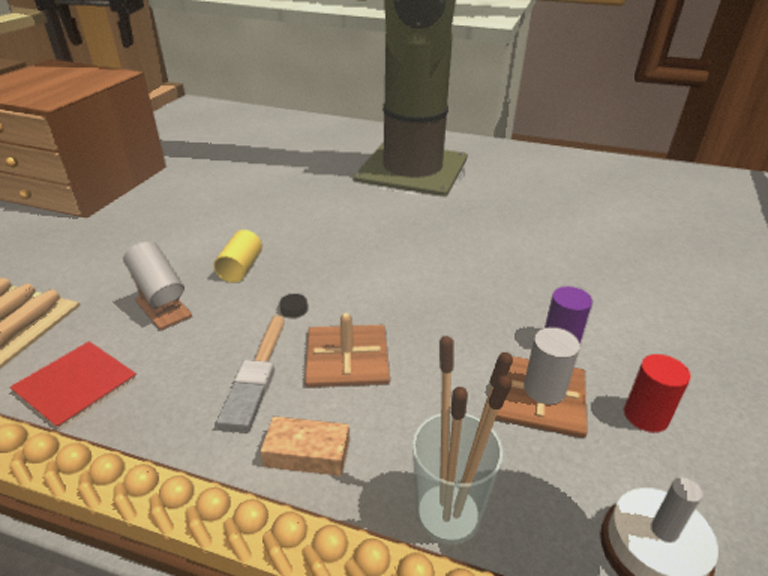

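View pics/top0.png

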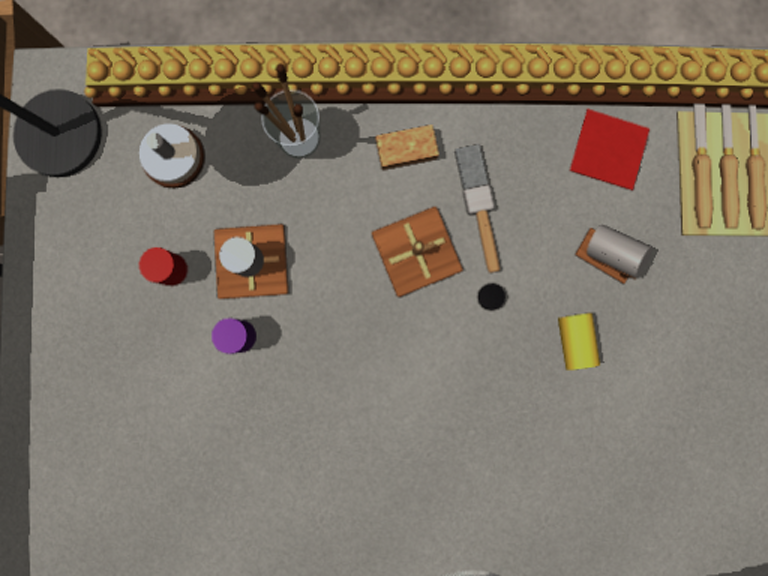

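The scene view shows the steel cup on its rest at (155,275), a yellow look-alike at (238,255), the free post at (347,345), and a post with a steel cup at (552,365). Purple and red cups sit next to that one. In the top view (1.5x) these are the steel cup (620,250), yellow (580,342), free post (418,250) and occupied post (240,258). The white disc with a peg at (170,150) isn't a wooden post.

The steel cup on the rod rest at top (620,250) is the one to move. The bare wooden post with ribs at (418,250) is the target. I'll confirm both in one enlarged crop.

Run:
```python
import cv2,numpy as np
t=np.load("top.npy");s=np.load("scene.npy")
def c(f,u,v,h=32):
    return cv2.resize(f[v-h:v+h,u-h:u+h,::-1],(300,300),interpolation=cv2.INTER_NEAREST)
im=np.vstack([np.hstack([c(t,412,170),c(t,278,167)]),np.hstack([c(s,106,188),c(s,231,230)])])
cv2.imwrite("pics/crop.png",im)
print(t[168,412:440:4],t[150,380],s[180,100],s[215,150])
```

```text
[[174 168 161]
 [176 173 167]
 [168 161 154]
 [153 145 140]
 [144 138 132]
 [ 74  71  67]
 [ 75  73  69]] [136 133 125] [204 193 181] [177 171 159]
```

View pics/crop.png

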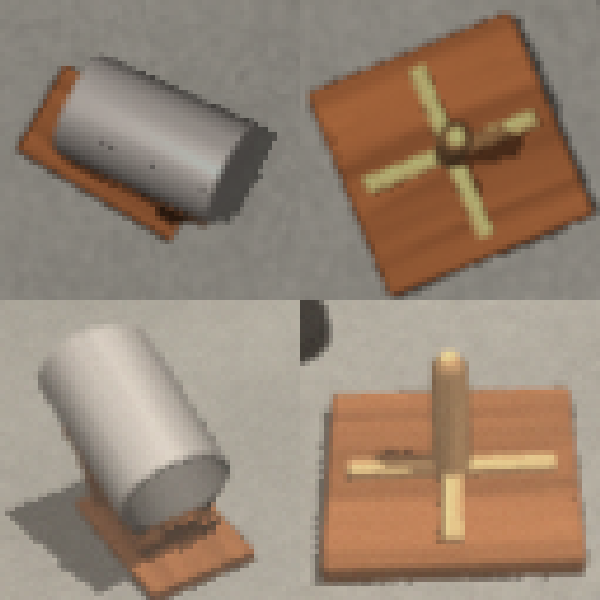

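The crop confirms it: a steel cup lies mouth-down on the wooden rest, and the bare wooden dowel has a pale ribbed cross. Next I'll read the edge points off the crop and triangulate.

```bash
cat > h.py <<'E'
import cv2,numpy as np
from scipy.spatial.transform import Rotation as R
from plant import *
def ray(n,uv,T=None):
    c=optics.get_calibration(n); f=192/np.tan(np.radians(c["fov_y"])/2)
    K=np.array([[f,0,c["cx"]],[0,f,c["cy"]],[0,0,1]])
    x=cv2.undistortPoints(np.array([[uv]],float),K,np.array([c["k1"],0,0,0.]))[0,0]
    d=np.array([*x,1])
    if n=="wrist":
        M=T@c["tool_from_camera"]; return M[:3,3],M[:3,:3]@d
    Rm=R.from_rotvec(c["rvec"]).as_matrix(); return -Rm.T@c["tvec"],Rm.T@d
def plane(r,z): o,d=r; return o+d*(z-o[2])/d[2]
def tri(a,b):
    A=np.stack([a[1],-b[1]],1); s=np.linalg.lstsq(A,b[0]-a[0],rcond=None)[0]
    p=a[0]+s[0]*a[1]; q=b[0]+s[1]*b[1]; return (p+q)/2,np.linalg.norm(p-q)
E
python3 - <<'E'
from h import *
np.set_printoptions(precision=4,suppress=True)
def px(o,*ps): return np.array(o)+np.mean(ps,0)/4.6875-.5
tc,tp,sc,sp=(380,138),(246,135),(74,156),(199,198)
rim=tri(ray("top",px(tc,(92,60),(58,138))),ray("scene",px(sc,(122,215),(229,165))))
bot=tri(ray("top",px(tc,(252,125),(208,219))),ray("scene",px(sc,(42,80),(148,28))))
d=rim[0]-bot[0]
print("rim",rim,"bot",bot,"mid",(rim[0]+bot[0])/2,"len",np.linalg.norm(d),"tilt",np.degrees(np.arcsin(d[2]/np.linalg.norm(d))),"yaw",np.degrees(np.arctan2(d[1],d[0])))
m=px(tc,(92,60),(58,138),(252,125),(208,219)); print("mid@66",plane(ray("top",m),.066))
ms=px(sc,(122,215),(229,165),(42,80),(148,28)); print("mid@66 scene",plane(ray("scene",ms),.066))
# yaw from rest foot long edge, z=8mm: crop (20,147)->(172,238)
a,b=plane(ray("top",px(tc,(20,147))),.008),plane(ray("top",px(tc,(172,238))),.008);e=a-b;print("foot edge",np.linalg.norm(e),np.degrees(np.arctan2(e[1],e[0])))
print("tip",tri(ray("top",px(tp,(156,133))),ray("scene",px(sp,(148,53)))))
print("tip@76",plane(ray("top",px(tp,(156,133))),.075))
print("cross",plane(ray("top",px(tp,(152,150))),.016),"foot",plane(ray("top",px(tp,(210,12),(295,212),(95,295),(12,92))),.012))
print("base scene",plane(ray("scene",px(sp,(152,168))),.016))
print("cup2",plane(ray("top",(238/1.5,256/1.5)),.096))
E
```

```text
rim (array([ 0.6233, -0.1805,  0.0503]), np.float64(0.00024982327174504886)) bot (array([ 0.5843, -0.243 ,  0.0856]), np.float64(0.00036665141461675847)) mid [ 0.6038 -0.2118  0.0679] len 0.08170227305907897 tilt -25.615549295994352 yaw 58.066281507422424
mid@66 [ 0.6038 -0.2129  0.066 ]
mid@66 scene [ 0.6022 -0.2132  0.066 ]
foot edge 0.08838730719980467 59.15638059319203
tip (array([0.6093, 0.0845, 0.0774]), np.float64(0.0011932844216069331))
tip@76 [0.6098 0.0839 0.075 ]
cross [0.609  0.0834 0.016 ] foot [0.6081 0.0827 0.012 ]
base scene [0.6125 0.0865 0.016 ]
cup2 [0.5905 0.3432 0.096 ]
```

```bash
cat >> h.py <<'E'
C=np.array([.6033,-.2127,.066]); P=np.array([.6095,.084,.016]); YAW=np.radians(58.7); S=-.012
U=np.array([0,0,1.])
def tool(h,tilt,flip):
    # tool z in the (h,up) plane: tilt>0 leans fingertips towards +h
    z=-np.cos(tilt)*U+np.sin(tilt)*h; y=np.cross(U,h)*flip; return np.stack([np.cross(y,z),y,z],1)
def hv(a): return np.array([np.cos(a),np.sin(a),0])
def tcp(g,Rm): return g-.003*Rm[:,2]
rv=lambda M:R.from_matrix(M).as_rotvec()
def grasp(a,flip):
    h=hv(YAW); Rm=tool(h,a,flip); ax=np.cos(np.radians(25))*h-np.sin(np.radians(25))*U
    return tcp(C+S*ax,Rm),Rm
def place(a,flip,phi,dz=0):
    Rm=tool(hv(phi),-(np.radians(65)-a),flip); return tcp(P+U*(.040-S+dz),Rm),Rm
E
python3 - <<'E'
from h import *
lo=np.array([-3.01,-.46,-1.47,.13,-1,.04,-2.66]);hi=np.array([3.01,2.08,1.51,2.56,4.14,2.09,2.66])
out=[]
def chk(ps,Rm):
    m=9;q=None
    for p in ps:
        q=kin.ik(p,rv(Rm))
        if q is None: return None,0
        q=np.array(q);m=min(m,(q-lo).min(),(hi-q).min())
    return q,m
for flip in (1,-1):
  for a in np.radians([0,10,20,30]):
    p,Rm=grasp(a,flip); qg,mg=chk([p-.09*Rm[:,2],p+.12*U,p],Rm)
    if qg is None: print("no grasp",flip,np.degrees(a));continue
    for phi in np.radians(range(0,360,15)):
        p2,R2=place(a,flip,phi); qp,mp=chk([p2+.1*U,p2+.05*U,p2],R2)
        if qp is not None: out.append((min(mg,mp),flip,np.degrees(a),np.degrees(phi),mg,mp,abs(qg-qp).max(),(qp-qg).round(2)))
out.sort(key=lambda t:-t[0])
for o in out[:14]: print(*[x.round(2) if hasattr(x,'round') else x for x in o])
print(read_t())
E
```

```text
0.52 -1 0.0 90.0 0.54 0.52 1.4 [-1.4   0.6   1.2  -0.27 -0.4   0.51  0.11]
0.48 -1 10.0 75.0 0.48 0.59 1.16 [-1.16  0.31  0.56 -0.44  0.23  0.87 -0.6 ]
0.48 -1 10.0 90.0 0.48 0.7 1.47 [-1.47  0.41  1.14 -0.22 -0.19  0.45 -0.13]
0.48 -1 10.0 135.0 0.48 0.49 1.55 [-0.82  0.23 -0.26  0.35  1.55  1.   -1.02]
0.46 -1 0.0 75.0 0.54 0.46 1.04 [-1.04  0.42  0.48 -0.52  0.16  0.96 -0.44]
0.44 -1 20.0 60.0 0.44 0.55 1.18 [-1.18  0.22  0.6  -0.51  0.19  0.94 -0.86]
0.44 -1 20.0 75.0 0.44 0.73 1.26 [-1.26  0.17  0.63 -0.34  0.31  0.75 -0.77]
0.44 -1 20.0 90.0 0.44 0.86 1.48 [-1.48  0.18  0.98 -0.16  0.15  0.42 -0.48]
0.44 -1 20.0 105.0 0.44 0.52 1.71 [-1.71  0.31  1.4   0.03 -0.38  0.08  0.15]
0.44 -1 20.0 135.0 0.44 0.54 1.59 [-0.92  0.11 -0.12  0.33  1.59  0.82 -1.08]
0.44 -1 20.0 315.0 0.44 0.45 1.82 [-0.69  0.21  0.51 -0.51 -0.68  0.92 -1.82]
0.44 -1 30.0 0.0 0.44 0.49 1.66 [-1.01  0.13  0.58 -0.6  -0.11  0.99 -1.66]
0.44 -1 30.0 15.0 0.44 0.48 1.51 [-1.06  0.13  0.57 -0.6   0.01  1.   -1.51]
0.44 -1 30.0 30.0 0.44 0.52 1.35 [-1.12  0.12  0.59 -0.56  0.12  0.96 -1.35]
0.1
```

Run:
```python
from h import *
p,Rm=grasp(np.radians(20),-1)
manip.move_ptp(p-.17*Rm[:,2],rv(Rm))
T=np.eye(4);T[:3,:3]=R.from_rotvec(read_ee_rot()).as_matrix();T[:3,3]=read_position();np.save("T.npy",T)
f=optics.grab_frame("wrist");np.save("w.npy",f);cv2.imwrite("pics/w1.png",cv2.resize(f[:,:,::-1],None,fx=1.5,fy=1.5))
print(read_t(),T[:3,3],p-.17*Rm[:,2])
h=hv(YAW);ax=np.cos(np.radians(25))*h-np.sin(np.radians(25))*U
c=optics.get_calibration("wrist");fl=192/np.tan(np.radians(c["fov_y"])/2)
for X in (C,C+.04*ax,C-.04*ax):
    q=np.linalg.inv(T@c["tool_from_camera"])@np.array([*X,1]); print(1.5*(c["cx"]+fl*q[0]/q[2]),1.5*(c["cy"]+fl*q[1]/q[2]))
```

```text
2.0333 [ 0.56615035 -0.27438159  0.23347639] [ 0.56691019 -0.27255072  0.23363824]
388.59624583559355 239.8194858115769
388.49415918605575 194.18573995052907
388.7119917949695 291.5590787801664
```

View pics/w1.png

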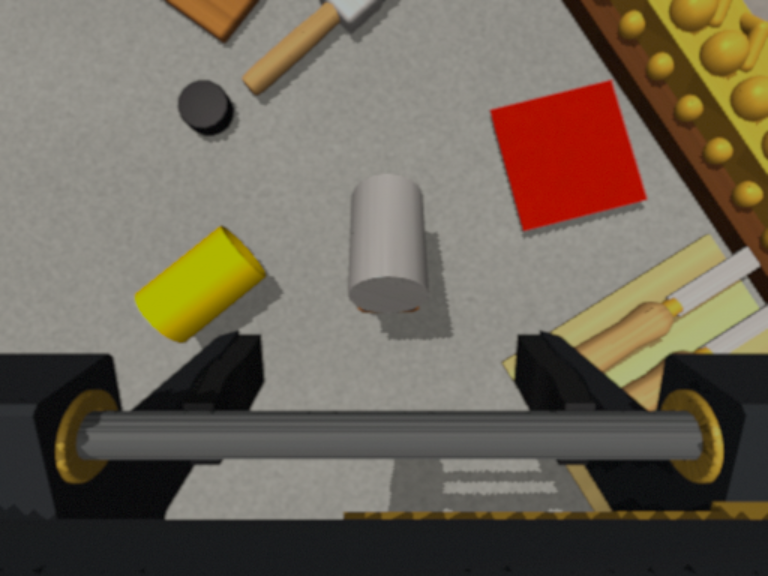

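The wrist view shows the steel cup's axis at column ≈387, from rim ≈(386,193) to bottom ≈(388,292). I predicted column 388.5 and rows 194–292, so the measurement holds. I'll go in and grip.

Run:
```python
from h import *
p,Rm=grasp(np.radians(20),-1)
print(manip.servo_line(p,rv(Rm),max_speed=.1,contact_N=8), read_position()-p, read_ft_force())
close_gripper(30); print("gap",read_finger_gap(),read_finger_force(),read_ft_force())
print(manip.servo_line(p+[0,0,.02],max_speed=.05),read_finger_gap(),read_ft_force())
manip.servo_line(p+[0,0,.15],max_speed=.15)
print(read_t(),read_finger_gap(),read_finger_force(),read_ft_force(),read_position()-p)
```

```text
False [ 0.00023496 -0.00036687  0.0004991 ] [-0.29949727 -0.19561403  0.67117307]
gap 0.051617594432486716 29.988643551478162 [-1.73679745 -0.66477063  2.94785072]
False 0.05145814046978923 [ 0.22007682  0.01724354 -0.5539763 ]
6.0917 0.05189070000559757 29.99594423105009 [-1.04534227 -0.11652176 -1.0365803 ] [-7.99634004e-04  4.99526773e-05  1.48939462e-01]
```

Run:
```python
from h import *
p,Rm=place(np.radians(20),-1,np.radians(135),.12)
try: manip.servo_line(p,rv(Rm),max_speed=.08); print("line")
except manip.MotionError as e: print(e); manip.move_ptp(p,rv(Rm))
manip.sleep(.3)
print(read_t(),read_finger_gap(),read_position()-p,read_ft_force())
s=optics.grab_frame("scene");t=optics.grab_frame("top");np.save("s2.npy",s);np.save("t2.npy",t)
c=lambda f,u,v,h=55:cv2.resize(f[v-h:v+h,u-h:u+h,::-1],(400,400))
cv2.imwrite("pics/p2.png",np.hstack([c(s,231,200,80),c(t,275,165)]))
```

```text
line
10.425 0.051455908307351916 [ 8.54210113e-06 -5.40021988e-05  2.83151466e-05] [-0.16118431  0.2217538  -2.59668045]
```

View pics/p2.png

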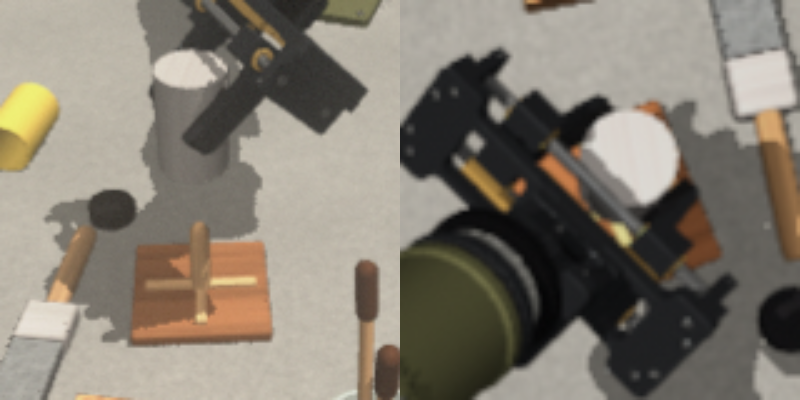

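Run:
```python
from h import *
sc=lambda u,v:(151+u/2.5-.3,120+v/2.5-.3); tc=lambda u,v:(220+(u-400)*.275-.4,110+v*.275-.4)
print(tri(ray("scene",sc(191,69)),ray("top",tc(632,158))), "expect",P+[0,0,.2])
T=ray("top",tc(632,158));print(plane(T,.216))
print("rim scene ray in plane z=.136:",plane(ray("scene",sc(193,163)),.136))
c=optics.get_calibration("scene");fl=192/np.tan(np.radians(c["fov_y"])/2)
K=np.array([[fl,0,c["cx"]],[0,fl,c["cy"]],[0,0,1]])
q=cv2.projectPoints(np.array([P+[0,0,.2],P+[0,0,.12],P+[0,0,.06]]),c["rvec"],c["tvec"],K,np.array([c["k1"],0,0,0]))[0][:,0]
print((q-[150.7,119.7])*2.5)
```

```text
(array([0.61018478, 0.08237031, 0.21447733]), np.float64(0.0032538439089033573)) expect [0.6095 0.084  0.216 ]
[0.61053424 0.08091821 0.216     ]
rim scene ray in plane z=.136: [0.61183662 0.08361782 0.136     ]
[[191.13775138  66.80019435]
 [194.67218972 161.36041218]
 [196.98503355 224.0997892 ]]
```

The cup hangs mouth-down over the post. Its top centre at crop (191,69) matches the expected (191,67), and the rim is within 3 mm of the post axis. I'll lower it now, with contact stops.

Run:
```python
from h import *
pl=lambda dz:place(np.radians(20),-1,np.radians(135),dz)[0]
if manip.servo_line(pl(.012),max_speed=.06,contact_N=6): print("early contact",read_position()-pl(0),read_ft_force()); raise SystemExit
hit=manip.servo_line(pl(-.006),max_speed=.01,contact_N=5)
print(hit,read_position()-pl(0),read_ft_force(),read_moment(),read_finger_gap(),read_t())
s=optics.grab_frame("scene")
cv2.imwrite("pics/p3.png",cv2.resize(s[150:280,160:310,::-1],(690,598),interpolation=cv2.INTER_CUBIC))
```

```text
True [ 0.00014432 -0.00024583 -0.00072586] [-1.76115335  1.72386347  6.39630451] [ 0.25934205 -0.01910673 -0.03631197] 0.05162547414653875 13.6917
```

View pics/p3.png

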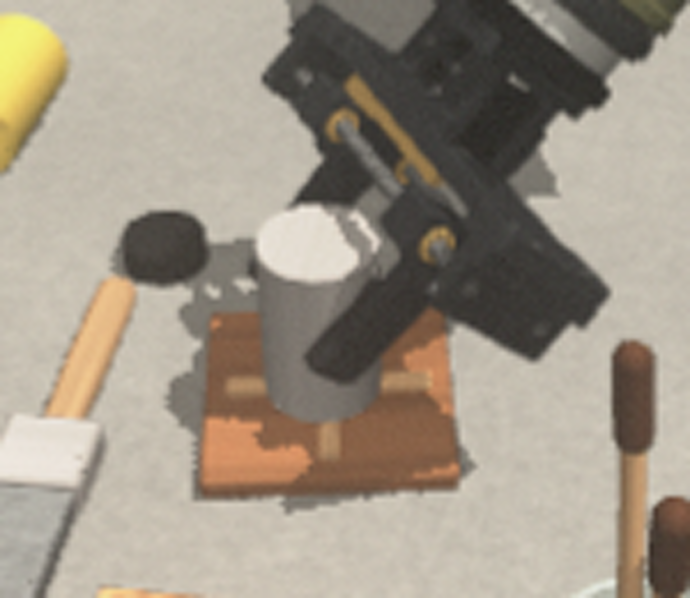

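The cup is seated. Contact came 0.7 mm from the expected height, with its rim on the ribs at about (322,405). I'll release, back off and check.

Run:
```python
from h import *
p,Rm=place(np.radians(20),-1,np.radians(135))
gripper_open(); manip.sleep(.3)
p=read_position()
manip.servo_line(p-.12*Rm[:,2],max_speed=.08); manip.servo_line(p-.2*Rm[:,2]+[0,0,.05],max_speed=.15)
manip.sleep(.3); print(read_t(),read_finger_gap(),read_ft_force())
s=optics.grab_frame("scene")
cv2.imwrite("pics/p4.png",cv2.resize(s[150:300,160:420,::-1],(780,450),interpolation=cv2.INTER_CUBIC))
```

```text
17.6333 0.08792308872834918 [-1.13072368  0.2065909  -0.40209652]
```

View pics/p4.png

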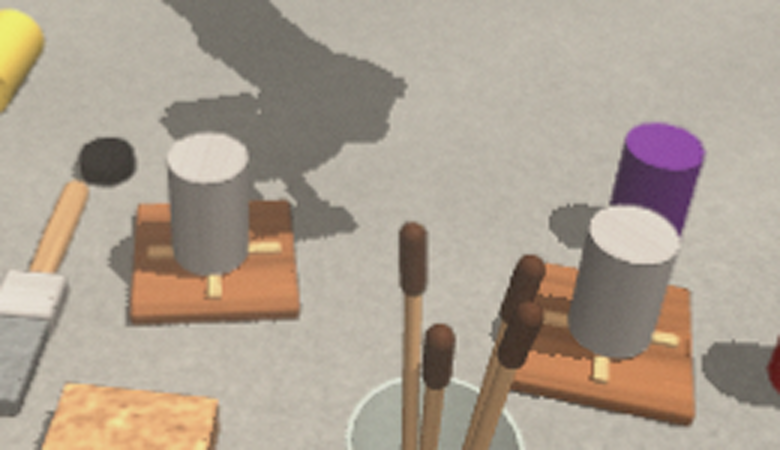

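The cup stands upright and fully seated on the free post, top centre (207,160), rim near (210,265). The second cup at (625,285) hasn't moved, and the gripper is clear.

```bash
python3 -c "
from plant import *
print(job.close_job())"
```

```text
the job is handed in; nothing more can be done
None
```

The steel rinse cup is upside down on the free drying post, lowered gently until its rim sat on the foot and then released; the second cup was left alone and the job was handed in at about 18 s on the robot's clock.

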